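# Hold a headlight lens level over the light panel for inspection

## Robot

A 6-joint arm with a two-finger parallel gripper is mounted at the origin on the work surface. World frame = base frame: x ahead of the robot, y to its left, z up, the work surface at z = 0. Lengths are in m, angles in rad, forces in N, time in s.
With the tool pointing down it reaches from about 0.325 to 0.85 m from the base axis. Payload 15.5 kg.
Tool frame: the origin (TCP) lies midway between the tips of the shut fingers; the grasp point (between the pads) lies 19 mm behind it; z points along the fingers, y is the line along which they close (so a half turn about z gives the same grasp; the last joint's range is limited). The gripper opens to 91 mm and grips with 3 to 60 N. Pads are 32 mm wide; open, the fingers measure 118 mm over their backs; the gripper's body (76 mm by 178 mm) begins 60 mm behind the grasp point.
Start: joints at [-1.401, 0.494, 1.345, -0, 1.302, -0.096], TCP at [0.164, -0.603, 0.214] pointing down, gripper open.
Joint ranges: [-2.91, 2.91], [-0.82, 2.16], [0.22, 2.67], [-1.22, 4.37], [0.12, 2.79], [-3.08, 3.08]. Speed limits (rad/s): [1.89, 1.89, 2.57, 3.01, 3.01, 3.01].

## Interface

Orientations are given as a unit quaternion [x, y, z, w].
In Python, from rig import robot gives the robot as it stands. The module is installed in compiled form; this text tells all that it offers.
- The arm moves only by the shell command python3 -m jog 'ROWS'. ROWS is a JSON object of lists of equal length, an entry for each row: "rot": the turn, a rotation vector about the tool's x, y, z in rad, a list of three; "travel": the shift along the tool's x, y, z in mm, a list of three; "claw": the closure, from -1 (fully open) to 1 (shut). A call has 1 to 8 rows; each row shifts and turns the commanded pose from where the row before left it, along the tool's axes as they then stand; what a row does not reach is not made up. A row lasts 1/8 s, in which the tool goes at most 62.5 mm and 10.7 degrees, less where a joint would pass 70% of its speed; a pose out of reach is approached as far as the arm can. A call with a gripper value outside its range is refused whole. The fingers move at their own pace and stop on an object; the grip force is fixed at half the most. Time passes only in rows, so rows that do not move let the fingers close. It gives the time, the measured TCP pose, the force, the opening and the grip force at its end, in the units of the state.
- robot.read_state(): the state, without advancing time (a new reading comes with each control period).
- robot.camera(name): name is "side" or "top"; returns (picture, depth): 420x560x3 uint8, red, green, blue; 420x560 float32, m along the optical axis (not along the pixel's ray), 0 where there is no reading.
- robot.camera_model(name): a dict with "fx", "fy", "cx", "cy" (pixels), "eye" and "orientation" of the camera in the world. Camera axes: x right, y down, z forward; pixel columns grow to the right and rows downward; lengths in m; the calibration is good to about 2 mm. A picture is of the moment at which its call begins. camera_model takes no time and is no camera call.
- robot.close_job(): hands the job in; it is judged then, once.
The state is a dict: "t": time; "joint_positions": joint angles; "dq": joint speeds; "joint_efforts": joint torques, N m; "eef_pos": TCP position; "tcp_rot": TCP orientation; "ft_force": force on the tool from outside, world axes, zero at the start; "ft_torque": the same for the moment, N m; "opening": opening from 0.0 (shut) to 1.0 (fully open); "grip_force": force on a finger pad.
Only numpy, scipy, OpenCV 4.12 (cv2) and the standard library are available. Lean on these libraries where they do the work, as an engineer would, in place of code of your own. Each camera call takes 0.05 s, during which the arm holds its last target. There are 200 camera calls.

## Task

Check the clear headlight lens for scratches: first turn the light panel's dimmer knob so that its white pointer line points at the green mark on the scale. Then lift the clear lens off its rubber rest by its edge, carry it level, dome up, and hold it level and still about 100 mm above the middle of the white panel for three seconds; do not let it touch the panel. Finish while still holding it there, with the knob still at the green mark and everything else on the bench left where it lies.

Things in the scene. Friction and masses are not known exactly. Their poses are not given: they have to be found in the camera images.
- panel (a point): Middle of the light panel's white diffuser (186 x 218 mm), on its top face, 38 mm above the bench; axes along the tray's sides, z up. The panel is a fixed aluminium tray, 210 mm (x) by 330 mm (y), 38 mm thick, at a different place and yaw each time. At its +y end is an 88 mm wide black control strip with the dimmer knob, whose axis is 163 mm along +y from this point.
- lightbox: The light panel's aluminium tray with all it carries (diffuser, control strip, knob). Origin: centre of its underside on the bench; axes parallel to those of panel, which lies 44 mm along -y and 38 mm up from here.
- dimmer (a joint): Angle of the dimmer knob in rad, 0 to 4.712 with stops; grows clockwise seen from above. Scale: 11 ticks 0.471 rad apart, first at 0, thin and white but for the seventh, the green mark (12 x 5 mm), at 2.827. Starts between 1.35 and 2.3: turn clockwise. Light friction (0.03 N m), stays where left. At 0 the pointer lies 135 degrees counter-clockwise from panel's +x.
- dimmer_grip (a point): On the knob's vertical axis at the height to grip, 71 mm above the bench; turns with the knob, its x axis along the white pointer line. Black knob: skirt disc 42 mm across, top 48 mm above the bench; on it an upright bar 40 mm long (along the pointer), 12 mm thick, top 78 mm above the bench: pinch it across its 12 mm. The white line runs from the centre to one end of the bar and down it.
- lens: Clear acrylic headlight lens, the only clear part, with two thin black seals round its edge: 64 mm across, vertical edge 16 mm high, then a low dome, 27 mm in all, about 80 g. Origin: centre of its flat underside; z up through the dome. Lies loose, centred, flat side down on a rubber rest, underside 20 mm above the bench. Pinch it by its edge across the middle, any direction.
- rest_clear: Fixed round black rubber rest under the clear lens, 20 mm high: foot 60 mm across and 5 mm high, 46 mm across from 9 mm up, so the lens overhangs it by 9 mm all round. Origin: centre of its underside on the bench. The clear lens on its rest, the amber lens on its rest and the blue spacer swap places between starts.
- amber_lens: Amber turn-signal lens, 52 mm across, 22 mm high, on a like rubber rest (underside 20 mm above the bench). Leave it. Origin: centre of its underside.
- spacer: Blue-anodized stem spacer ring, 36 mm across, 20 mm high, lying on the bench. Leave it. Origin: centre of its underside.
- hub_cover: Silver aluminium hub motor cover, 170 mm across, 32 mm high at its middle boss, lying on the bench beyond the work. Leave it. Origin: centre of its underside.
- throttle: Black twist throttle lying on the bench, about 115 mm long along its x, 48 mm high. Leave it. Origin: under its middle, on the bench.
- wrench: Steel combination wrench, 170 mm long along its x, 8 mm thick, lying on the bench. Leave it. Origin: centre of its underside.
- screwdriver: Screwdriver with yellow handle, 200 mm long along its x, handle 26 mm thick, lying on the bench. Leave it. Origin: under its middle, on the bench.
Mind the look-alikes: they are no part of the job. What is shaped like the lens but red or yellow is not meant.

How it is judged:
By the outcome, as a careful person would: the job done as asked, in the order asked, and still so for the second after the job is handed in, while the arm keeps its last pose, push and grip.
It also fails if it takes over 64 s, if anything falls off the work surface, if the arm or the gripper's body presses on something with over 40 N, if the wrist force passes 120 N, or if a joint passes its speed limit or range.

## Working session

There is one attempt and no reset: what is moved stays moved. The work goes in short steps, Python scripts to look and compute and a shell command to move; the robot and the scene stay as the last step left them, time stands still between calls to the robot, and variables do not carry over. Pictures are saved under pics/ and viewed, at most 10 in all, crops included, and the job is handed in when it is done.

```bash
mkdir -p pics
cat > h.py <<'E'
import numpy as np, cv2
from rig import robot
from scipy.spatial.transform import Rotation as R
def snap(n,f):
    p,d=robot.camera(n); np.savez(''+f+'.npz',p=p,d=d); cv2.imwrite('pics/'+f+'.png',p[:,:,::-1]); return p,d
def ray(n,u,v):
    m=robot.camera_model(n); d=np.array([(u-m['cx'])/m['fx'],(v-m['cy'])/m['fy'],1.])
    return np.array(m['eye']),R.from_quat(m['orientation']).as_matrix()@d
def atz(n,u,v,z):
    e,d=ray(n,u,v); return e+d*(z-e[2])/d[2]
def pix(n,P):
    m=robot.camera_model(n); c=R.from_quat(m['orientation']).as_matrix().T@(np.array(P)-m['eye']); return c[0]/c[2]*m['fx']+m['cx'],c[1]/c[2]*m['fy']+m['cy']
E
python3 - <<'E'
from h import *
for n in('top','side'):
    snap(n,n+'1'); print(robot.camera_model(n))
s=robot.read_state(); print(s['t'],s['eef_pos'],s['tcp_rot'],s['opening'],R.from_quat(s['tcp_rot']).as_matrix().round(3))
E
```

```text
{'fx': 408.47140086037996, 'fy': 408.47140086037996, 'cx': 284.92187633058984, 'cy': 202.42305019848476, 'eye': array([ 0.40048897, -0.09102188,  1.09602618]), 'orientation': array([-0.69350955,  0.71595602, -0.05162397,  0.06153415])}
{'fx': 417.46464982538293, 'fy': 417.46464982538293, 'cx': 275.61733153935296, 'cy': 209.58249785815278, 'eye': array([0.15543741, 0.58746016, 0.60691755]), 'orientation': array([-0.25200096,  0.847923  , -0.4500205 ,  0.12248942])}
0.1 [ 0.16351816 -0.60288157  0.21342009] [ 9.91247915e-01  1.32012470e-01 -1.22964913e-05 -5.28153904e-04] 1.001017998779859 [[ 0.965  0.262 -0.   ]
 [ 0.262 -0.965  0.001]
 [ 0.    -0.001 -1.   ]]
```

View pics/top1.png

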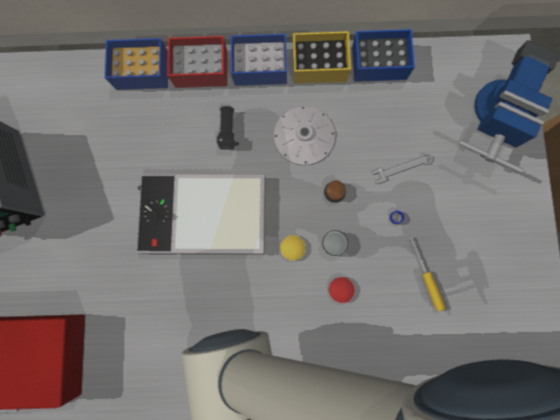

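View pics/side1.png

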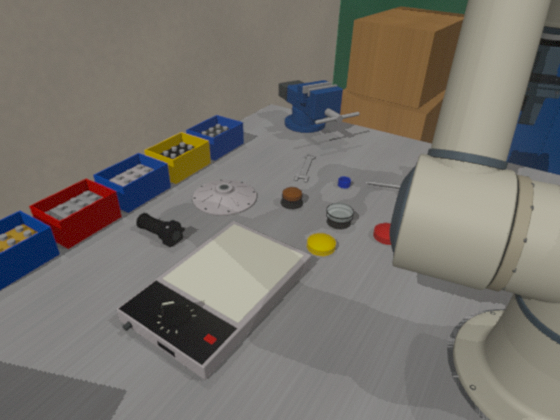

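The top view shows the panel at about (201,214), with the knob near (156,212) and the clear lens at (335,242). The yellow look-alike is at (293,248), red at (342,290) and amber at (335,190). I'll enlarge the parts that matter.

Run:
```python
from h import *
p=np.load('top1.npz')['p'][:,:,::-1]
a=cv2.resize(p[165:265,130:280],None,fx=5,fy=5,interpolation=cv2.INTER_CUBIC); cv2.imwrite('pics/c1.png',a)
b=cv2.resize(p[165:265,265:405],None,fx=5,fy=5,interpolation=cv2.INTER_CUBIC); cv2.imwrite('pics/c2.png',b)
```

```text
(no output)
```

View pics/c1.png

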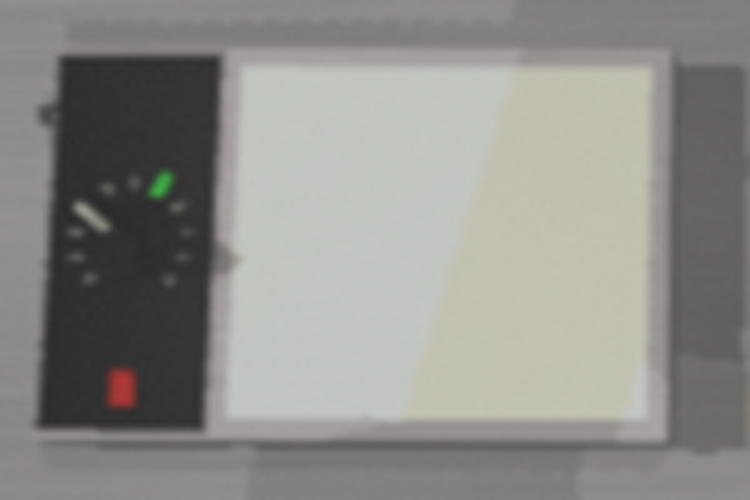

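View pics/c2.png

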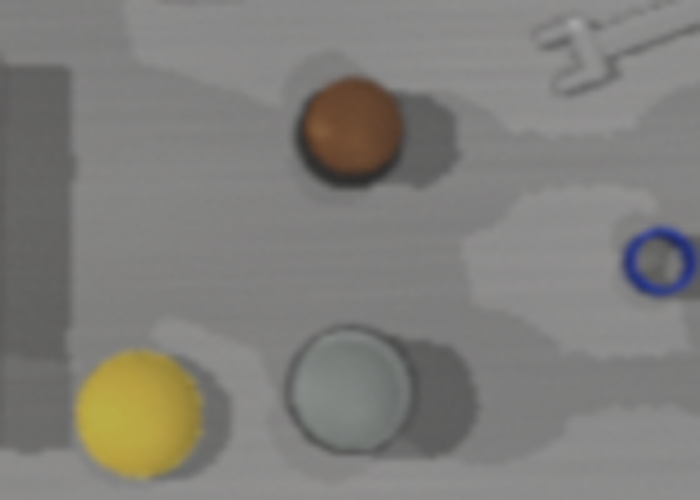

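The first crop shows the green tick at (162,185), the pointer from its centre end (108,230) to its outer end (77,206), and the diffuser corners at (242,66), (653,67), (646,417) and (225,418). The second crop shows the clear lens centred at (350,389).

```bash
cat > m.py <<'E'
from h import *
z=np.load('top1.npz'); d=z['d']
c1=lambda x,y:((x+.5)/5-.5+130,(y+.5)/5-.5+165)
c2=lambda x,y:((x+.5)/5-.5+265,(y+.5)/5-.5+165)
def W(c,x,y,z): return atz('top',*c(x,y),z)
C=[W(c1,*q,.038)[:2] for q in[(242,66),(653,67),(646,417),(225,418)]]
print('corners',np.round(C,4)); mid=np.mean(C,axis=0)
print('sides',[round(np.linalg.norm(C[i]-C[i-1]),4) for i in range(4)])
yv=(C[0]+C[3]-C[1]-C[2]); xv=(C[0]+C[1]-C[2]-C[3])
print('mid',mid,'yaw from y',np.degrees(np.arctan2(yv[1],yv[0]))-90,'from x',np.degrees(np.arctan2(xv[1],xv[0])))
T={0:(90,279),1:(76,257),2:(76,232),4:(107,188),5:(134,182),6:(162,185),7:(178,207),8:(187,232),9:(183,257),10:(169,281)}
P=np.array([W(c1,*q,.038)[:2] for q in T.values()]); k=np.array(list(T))
from scipy.optimize import least_squares
f=lambda p:np.concatenate([p[0]+p[2]*np.cos(p[3]-k*.4712)-P[:,0],p[1]+p[2]*np.sin(p[3]-k*.4712)-P[:,1]])
r=least_squares(f,[*P.mean(0),.03,C and 2.3]); 
print('ticks c,r,a0deg',r.x[:3],np.degrees(r.x[3]),'rms',np.sqrt((r.fun**2).mean()),'yaw',np.degrees(r.x[3])-135)
a=W(c1,108,230,.078);b=W(c1,77,206,.078)
print('pointer',a,b,np.linalg.norm(b-a)); th=np.degrees(np.arctan2(*(b-a)[1::-1])); print('pointer deg',th,'from centre',np.degrees(np.arctan2(*(b[:2]-r.x[:2])[::-1])),'dimmer',r.x[3]-np.radians(th))
print('mid->knob',np.linalg.norm(r.x[:2]-mid),np.degrees(np.arctan2(*(r.x[:2]-mid)[::-1]))-90)
print('lens',W(c2,350,389,.032),'yellow',W(c2,139,414,.015),'amber',W(c2,350,130,.03))
u,v=map(int,c1(450,250));print('depth panel z',atz('top',u,v,.038),[ (lambda e,dr:(e+dr*d[v,u])[2])(*ray('top',u,v))])
E
python3 m.py
```

```text
corners [[ 0.6475  0.2037]
 [ 0.6394 -0.0152]
 [ 0.4548 -0.0078]
 [ 0.4612  0.2104]]
sides [np.float64(0.1864), np.float64(0.219), np.float64(0.1847), np.float64(0.2182)]
mid [0.5507338  0.09776693] yaw from y -1.881661231003065 from x -2.1915352872208897
ticks c,r,a0deg [0.55624677 0.26114117 0.03018033] 133.00992022393027 rms 0.0007225954376144118 yaw -1.9900797760697344
pointer [0.5554885  0.25965368 0.078     ] [0.56831384 0.27572593 0.078     ] 0.020562264809157977
pointer deg 51.410814238952746 from centre 50.396463229275206 dimmer 1.4241730661216683
mid->knob 0.16346723334891003 -1.9326792676196476
lens [ 0.46343552 -0.20424796  0.032     ] yellow [ 0.45482473 -0.09453022  0.015     ] amber [ 0.60033663 -0.21128642  0.03      ]
depth panel z [0.54671078 0.09475365 0.038     ] [np.float64(0.04048830006430615)]
```

Everything agrees. Panel yaw is about -2°, its middle is at (0.551, 0.098), the knob at (0.556, 0.261) and the lens at (0.463, -0.204). The pointer sits at 51° and has to reach -29°, so I turn it 80° clockwise. First I move over the knob.

```bash
python3 -m jog '{"travel":[[30,-36.5,0],[30,-36.5,0],[30,-36.5,0],[30,-36.5,0],[30,-36.5,0],[30,-36.5,0],[30,-36.5,0],[30,-36.5,0]],"rot":[[0,0,0],[0,0,0],[0,0,0],[0,0,0],[0,0,0],[0,0,0],[0,0,0],[0,0,0]],"claw":[-1,-1,-1,-1,-1,-1,-1,-1]}'
python3 -m jog '{"travel":[[30,-36.5,0],[30,-36.5,0],[30,-36.5,0],[30,-36.5,0],[30,-36.5,0],[30,-36.5,0],[30,-36.5,0],[30,-36.5,0]],"rot":[[0,0,0],[0,0,0],[0,0,0],[0,0,0],[0,0,0],[0,0,0],[0,0,0],[0,0,0]],"claw":[-1,-1,-1,-1,-1,-1,-1,-1]}'
python3 -m jog '{"travel":[[30,-36.5,0],[30,-36.5,0],[30,-36.5,0],[0,0,0],[0,0,0],[0,0,0],[0,0,0],[0,0,0]],"rot":[[0,0,0],[0,0,0],[0,0,0],[0,0,-0.156],[0,0,-0.156],[0,0,-0.156],[0,0,-0.156],[0,0,0]],"claw":[-1,-1,-1,-1,-1,-1,-1,-1]}'
cat > s.py <<'E'
from h import *
import sys
s=robot.read_state(); M=R.from_quat(s['tcp_rot']).as_matrix(); p=np.array(s['eef_pos'])
print('t',s['t'],'p',p.round(4),'yaw_y',np.degrees(np.arctan2(M[1,1],M[0,1])).round(2),'z',M[:,2].round(4),'op',round(s['opening'],3),'F',np.round(s['ft_force'],1),'grip',s['grip_force'],'q6',s['joint_positions'][5])
if len(sys.argv)>3: print('tool mm',(M.T@(np.array(list(map(float,sys.argv[1:4])))-p)*1000).round(1))
E
python3 s.py .5564 .2609 .052
```

```text
t: 1.1
eef_pos: [0.3191, -0.2571, 0.2138]
tcp_rot: [0.991, 0.132, -0.0, -0.0]
ft_force: [0.2, -0.0, 0.9]
opening: 1.0
grip_force: 0.0
t: 2.1
eef_pos: [0.4743, 0.0876, 0.2138]
tcp_rot: [0.991, 0.132, -0.0, 0.0]
ft_force: [0.8, -0.2, 0.5]
opening: 1.0
grip_force: 0.0
t: 3.1
eef_pos: [0.532, 0.2152, 0.2137]
tcp_rot: [0.903, 0.43, -0.0, -0.0]
ft_force: [-0.5, -0.6, -0.8]
opening: 1.002
grip_force: 0.0
t 3.1 p [0.532  0.2152 0.2137] yaw_y -39.12 z [-6.e-04 -1.e-04 -1.e+00] op 1.002 F [-0.5 -0.6 -0.8] grip 0.0 q6 0.9631310479409758
tool mm [ 50.9  -9.8 161.7]
```

```bash
python3 -m jog '{"travel":[[25,-5,0],[26,-5,0],[0,0,40],[0,0,40],[0,0,40],[0,0,27],[0,0,15],[0,0,0]],"rot":[[0,0,0],[0,0,0],[0,0,0],[0,0,0],[0,0,0],[0,0,0],[0,0,0],[0,0,0]],"claw":[-1,-1,-1,-1,-1,-1,-1,-1]}'
python3 s.py .5564 .2609 .052
python3 -m jog '{"travel":[[0,0,0],[0,0,0],[0,0,0],[0,0,0],[0,0,0],[0,0,0],[0,0,0],[0,0,0]],"rot":[[0,0,0],[0,0,0],[0,0,0],[0,0,0],[0,0,0],[0,0,0],[0,0,0],[0,0,0]],"claw":[1,1,1,1,1,1,1,1]}'
python3 s.py .5564 .2609 .052
```

```text
t: 4.1
eef_pos: [0.5563, 0.2611, 0.0514]
tcp_rot: [0.903, 0.429, -0.001, -0.0]
ft_force: [0.3, 0.2, 0.3]
opening: 1.002
grip_force: 0.0
t 4.1 p [0.5563 0.2611 0.0514] yaw_y -39.18 z [-1.2e-03 -4.0e-04 -1.0e+00] op 1.002 F [0.3 0.2 0.3] grip 0.0 q6 1.025408896306932
tool mm [-0.   0.2 -0.6]
t: 5.1
eef_pos: [0.5566, 0.2612, 0.0519]
tcp_rot: [0.903, 0.43, 0.0, 0.0]
ft_force: [4.2, -3.3, -0.2]
opening: 0.156
grip_force: 2.7
t 5.1 p [0.5566 0.2612 0.0519] yaw_y -39.07 z [ 0. -0. -1.] op 0.156 F [ 4.2 -3.3 -0.2] grip 2.7027881282119015 q6 1.0236928398112624
tool mm [-0.4  0.  -0.1]
```

```bash
python3 -m jog '{"travel":[[0,0,0],[0,0,0],[0,0,0],[0,0,0]],"rot":[[0,0,0],[0,0,0],[0,0,0],[0,0,0]],"claw":[1,1,1,1]}'
python3 s.py .5564 .2609 .052
```

```text
t: 5.6
eef_pos: [0.5569, 0.2611, 0.052]
tcp_rot: [0.903, 0.43, 0.0, 0.0]
ft_force: [5.2, -1.1, -3.0]
opening: 0.131
grip_force: 30.0
t 5.6 p [0.5569 0.2611 0.052 ] yaw_y -39.08 z [ 5.e-04  0.e+00 -1.e+00] op 0.131 F [ 5.2 -1.1 -3. ] grip 29.99730885028839 q6 1.023662544505234
tool mm [-0.5 -0.2 -0. ]
```

```bash
python3 -m jog '{"travel":[[0,0,0],[0,0,0],[0,0,0],[0,0,0],[0,0,0],[0,0,0],[0,0,0],[0,0,0]],"rot":[[0,0,0.15],[0,0,0.15],[0,0,0.15],[0,0,0.15],[0,0,0.15],[0,0,0.15],[0,0,0.15],[0,0,0.15]],"claw":[1,1,1,1,1,1,1,1]}'
python3 -m jog '{"travel":[[0,0,0],[0,0,0],[0,0,0],[0,0,0]],"rot":[[0,0,0.1],[0,0,0.095],[0,0,0],[0,0,0]],"claw":[1,1,1,1]}'
python3 - <<'E'
from h import *
p,d=snap('top','top2'); cv2.imwrite('pics/c3.png',cv2.resize(p[180:240,120:200,::-1],None,fx=8,fy=8,interpolation=cv2.INTER_CUBIC))
E
python3 s.py .5564 .2609 .052
```

```text
t: 6.6
eef_pos: [0.5575, 0.2593, 0.052]
tcp_rot: [0.988, -0.157, 0.001, 0.001]
ft_force: [8.4, -19.8, -1.1]
opening: 0.13
grip_force: 30.0
t: 7.1
eef_pos: [0.5573, 0.2589, 0.052]
tcp_rot: [0.968, -0.25, 0.001, 0.001]
ft_force: [9.0, -21.1, -0.5]
opening: 0.132
grip_force: 30.0
t 7.15 p [0.5573 0.2589 0.0519] yaw_y -118.99 z [ 6.0e-04 -3.1e-03 -1.0e+00] op 0.127 F [  8.6 -21.8  -0.4] grip 29.997830092906952 q6 2.418653300157203
tool mm [-1.7 -1.3 -0.1]
```

```bash
python3 -m jog '{"travel":[[1,1,0],[1,0.5,0],[0,0,0]],"rot":[[0,0,0],[0,0,0],[0,0,0]],"claw":[1,1,1]}'
python3 s.py .5564 .2609 .052
```

```text
t: 7.52
eef_pos: [0.5574, 0.2587, 0.0519]
tcp_rot: [0.968, -0.25, -0.0, 0.0]
ft_force: [2.3, -3.9, 2.2]
opening: 0.131
grip_force: 30.0
t 7.525 p [0.5574 0.2587 0.0519] yaw_y -119.0 z [-4.e-04 -3.e-04 -1.e+00] op 0.131 F [ 2.3 -3.9  2.2] grip 29.998932480812073 q6 2.4145966871537867
tool mm [-2.  -1.4 -0.1]
```

```bash
python3 -m jog '{"travel":[[0,0,0],[0,0,0],[0,0,0],[0,0,0],[0,0,0],[0,0,0],[0,0,0],[0,0,0]],"rot":[[0,0,0],[0,0,0],[0,0,0],[0,0,0],[0,0,0],[0,0,0],[0,0,0],[0,0,0]],"claw":[-1,-1,-1,-1,-1,-1,-1,-1]}'
python3 s.py .5564 .2609 .052
```

```text
t: 8.52
eef_pos: [0.5576, 0.2589, 0.0519]
tcp_rot: [0.968, -0.25, 0.0, -0.0]
ft_force: [-0.4, -0.1, -0.5]
opening: 0.972
grip_force: 0.0
t 8.525 p [0.5576 0.2589 0.0519] yaw_y -119.0 z [ 0.  0. -1.] op 0.972 F [-0.4 -0.1 -0.5] grip 0.0 q6 2.414579721056526
tool mm [-2.  -1.1 -0.1]
```

```bash
python3 -m jog '{"travel":[[0,0,20],[0,0,0]],"rot":[[0,0,0],[0,0,0]],"claw":[-1,2]}' 2>&1 | tail -1
python3 -m jog '{"travel":[[0,0,-20],[0,0,-50],[0,0,-50],[0,0,-40],[14.4,45.2,0],[14.4,45.2,0],[14.4,45.2,0],[14.4,45.2,0]],"rot":[[0,0,0],[0,0,0],[0,0,0],[0,0,0],[0,0,0],[0,0,0],[0,0,0],[0,0,0]],"claw":[-1,-1,-1,-1,-1,-1,-1,-1]}'
python3 -m jog '{"travel":[[14.4,45.2,0],[14.4,45.2,0],[14.4,45.2,0],[14.4,45.2,0],[0,0,0],[0,0,0],[0,0,0]],"rot":[[0,0,0],[0,0,0],[0,0,0],[0,0,0],[0,0,0.14],[0,0,0.14],[0,0,0]],"claw":[-1,-1,-1,-1,-1,-1,-1]}'
python3 - <<'E'
from h import *
p,d=snap('top','top3'); a=cv2.resize(p[190:230,135:175,::-1],None,fx=14,fy=14,interpolation=cv2.INTER_CUBIC); cv2.imwrite('pics/c4.png',a)
E
python3 s.py .464 -.206 .009
```

```text
out of range
t: 9.52
eef_pos: [0.5199, 0.0715, 0.212]
tcp_rot: [0.968, -0.25, 0.0, -0.0]
ft_force: [0.2, 0.3, -0.7]
opening: 1.001
grip_force: 0.0
t: 10.4
eef_pos: [0.4829, -0.1133, 0.2119]
tcp_rot: [0.924, -0.383, -0.0, 0.0]
ft_force: [-1.1, 0.2, 0.3]
opening: 1.0
grip_force: 0.0
t 10.45 p [ 0.483  -0.1132  0.212 ] yaw_y -134.87 z [ 0. -0. -1.] op 0.999 F [ 0.3 -0.6 -0.9] grip 0.0 q6 2.003307327238672
tool mm [ 52.   79.2 203. ]
```

View pics/c4.png

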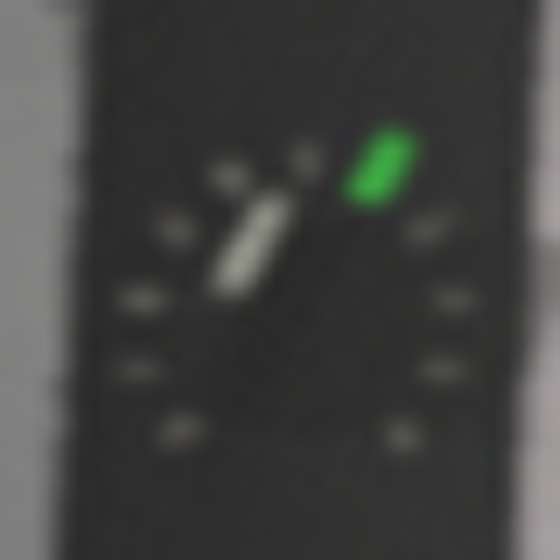

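The pointer runs from (230,290) to (280,200), parallel to the green mark from (364,196) to (399,138). The sideways offset is parallax from the bar's height. I'll confirm that with numbers.

One of the jog calls in that command was my slip: it had a downward row and a claw value of 2. It was refused whole, so nothing moved.

```bash
python3 - <<'E'
from h import *
c=lambda x,y:((x+.5)/14-.5+135,(y+.5)/14-.5+190)
g=lambda z,a,b:(lambda A,B:(A.round(4),B.round(4),np.degrees(np.arctan2(*(B-A)[1::-1]))))(atz('top',*c(*a),z),atz('top',*c(*b),z))
print(g(.078,(230,290),(280,200)),g(.038,(364,196),(399,138)))
p=np.load('top3.npz')['p'][190:230,135:175].astype(int)
for n,m,z in(('white',(p.min(2)>120)&(np.arange(40)[None]>8)&(np.arange(40)[None]<30),.078),('green',p[:,:,1]-p[:,:,0]>50,.038)):
    v,u=np.nonzero(m); w=(p.min(2) if n=='white' else p[:,:,1]-p[:,:,0])[v,u]
    P=np.array([atz('top',a+135,b+190,z)[:2] for a,b in zip(u,v)]); mu=np.average(P,axis=0,weights=w); e,V=np.linalg.eigh(np.cov(P.T,aweights=w)); print(n,len(u),mu,np.degrees(np.arctan2(V[1,1],V[0,1])))
E
python3 -m jog '{"travel":[[26,40,0],[26,39,0],[0,0,0]],"rot":[[0,0,0],[0,0,0],[0,0,0]],"claw":[-1,-1,-1]}'
python3 s.py .464 -.206 .009
```

```text
(array([0.5564, 0.2603, 0.078 ]), array([0.5726, 0.2515, 0.078 ]), np.float64(-28.37407645229454)) (array([0.5796, 0.2491, 0.038 ]), array([0.5905, 0.2427, 0.038 ]), np.float64(-30.611118588734783))
white 8 [0.56456476 0.25658024] 152.64753473862206
green 12 [0.58452211 0.24611938] 139.25525053007308
t: 10.82
eef_pos: [0.4636, -0.2082, 0.2119]
tcp_rot: [0.924, -0.383, 0.0, 0.0]
ft_force: [0.8, 0.7, 0.2]
opening: 0.996
grip_force: 0.0
t 10.825 p [ 0.4636 -0.2082  0.2119] yaw_y -135.0 z [ 2.e-04 -7.e-04 -1.e+00] op 0.996 F [0.8 0.7 0.2] grip 0.0 q6 1.8171006815645887
tool mm [ -1.4  -1.9 202.9]
```

The knob is within about 1° of the mark. I descend on the lens, approaching gently.

```bash
python3 -m jog '{"travel":[[-1.5,-2,45],[0,0,45],[0,0,40],[0,0,30],[0,0,20],[0,0,14],[0,0,9],[0,0,0]],"rot":[[0,0,0],[0,0,0],[0,0,0],[0,0,0],[0,0,0],[0,0,0],[0,0,0],[0,0,0]],"claw":[-1,-1,-1,-1,-1,-1,-1,-1]}'
python3 - <<'E'
from h import *
p,d=snap('side','side2'); u,v=map(int,pix('side',(.464,-.206,.03))); cv2.imwrite('pics/c5.png',cv2.resize(p[v-55:v+45,u-65:u+65,::-1],None,fx=5,fy=5,interpolation=cv2.INTER_CUBIC))
E
python3 s.py .464 -.206 .009
```

```text
t: 11.82
eef_pos: [0.4643, -0.2031, 0.0088]
tcp_rot: [0.924, -0.383, -0.0, -0.0]
ft_force: [0.0, 0.1, 0.5]
opening: 1.0
grip_force: 0.0
t 11.875 p [ 0.4644 -0.2033  0.0092] yaw_y -135.02 z [ 2.e-04 -1.e-04 -1.e+00] op 1.005 F [-0.2  0.5  0.5] grip 0.0 q6 1.8259500814073095
tool mm [1.6 2.2 0.2]
```

View pics/c5.png

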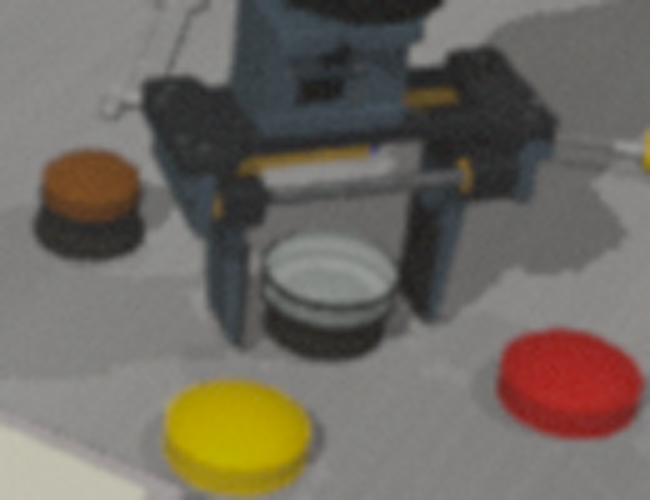

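The clear lens at (330,280) sits midway between the fingers, clear of both, with the yellow and red look-alikes well away. I close on it.

```bash
python3 -m jog '{"travel":[[1,1,0],[0,0,0],[0,0,0],[0,0,0],[0,0,0],[0,0,0],[0,0,0],[0,0,0]],"rot":[[0,0,0],[0,0,0],[0,0,0],[0,0,0],[0,0,0],[0,0,0],[0,0,0],[0,0,0]],"claw":[1,1,1,1,1,1,1,1]}'
python3 -m jog '{"travel":[[0,0,-2],[0,0,-4],[0,0,-8],[0,0,-15],[0,0,-20],[0,0,-20],[0,0,-10],[0,0,0]],"rot":[[0,0,0],[0,0,0],[0,0,0],[0,0,0],[0,0,0],[0,0,0],[0,0,0],[0,0,0]],"claw":[1,1,1,1,1,1,1,1]}'
python3 - <<'E'
from h import *
p,d=snap('side','side3'); u,v=map(int,pix('side',(.464,-.206,.1))); cv2.imwrite('pics/c6.png',cv2.resize(p[v-55:v+65,u-65:u+65,::-1],None,fx=5,fy=5,interpolation=cv2.INTER_CUBIC))
E
python3 s.py .5515 .0965 .127
```

```text
t: 12.88
eef_pos: [0.4644, -0.2049, 0.0092]
tcp_rot: [0.924, -0.383, 0.0, 0.0]
ft_force: [-1.6, -0.3, 6.2]
opening: 0.688
grip_force: 30.0
t: 13.88
eef_pos: [0.4646, -0.2049, 0.0887]
tcp_rot: [0.924, -0.383, 0.001, 0.0]
ft_force: [-0.2, 0.3, -0.9]
opening: 0.694
grip_force: 30.0
t 13.925 p [ 0.4642 -0.2048  0.088 ] yaw_y -135.05 z [ 4.e-04 -2.e-04 -1.e+00] op 0.689 F [ 1.1 -0.3 -0.6] grip 29.99989583477145 q6 1.8238293157715952
tool mm [-151.5 -274.6  -39. ]
```

View pics/c6.png

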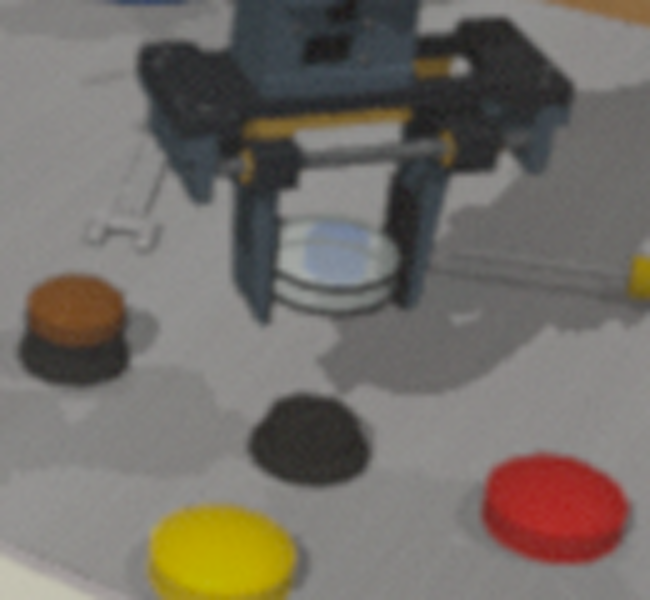

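The lens is held level at (338,265), its rest is empty, and nothing else has moved. Now I carry it.

```bash
python3 -m jog '{"travel":[[-4,-8,-13],[-9,-16,-13],[-14,-26,-13],[-20,-36,0],[-20,-36,0],[-20,-36,0],[-20,-36,0],[-18,-32,0]],"rot":[[0,0,0],[0,0,0],[0,0,0],[0,0,0],[0,0,0],[0,0,0],[0,0,0],[0,0,0]],"claw":[1,1,1,1,1,1,1,1]}'
python3 -m jog '{"travel":[[-14,-26,0],[-8,-15,0],[-4,-8,0],[0,0,0],[0,0,0]],"rot":[[0,0,0],[0,0,0],[0,0,0],[0,0,0],[0,0,0]],"claw":[1,1,1,1,1]}'
python3 s.py .5515 .0965 .127
```

```text
t: 14.92
eef_pos: [0.5359, 0.0462, 0.1276]
tcp_rot: [0.924, -0.383, 0.0, -0.0]
ft_force: [-0.4, 0.4, -0.7]
opening: 0.691
grip_force: 30.0
t: 15.55
eef_pos: [0.5519, 0.0957, 0.1269]
tcp_rot: [0.924, -0.383, -0.0, 0.0]
ft_force: [-0.1, -0.6, -0.0]
opening: 0.688
grip_force: 30.0
t 15.55 p [0.5519 0.0957 0.1269] yaw_y -135.09 z [-3.e-04 -2.e-04 -1.e+00] op 0.688 F [-0.1 -0.6 -0. ] grip 29.999851993925404 q6 2.4229450194913644
tool mm [-0.9 -0.3 -0.1]
```

Within 1 mm of the target. I hold for 4 s and check with the side view.

```bash
python3 -m jog '{"travel":[[0,0,0],[0,0,0],[0,0,0],[0,0,0],[0,0,0],[0,0,0],[0,0,0],[0,0,0]],"rot":[[0,0,0],[0,0,0],[0,0,0],[0,0,0],[0,0,0],[0,0,0],[0,0,0],[0,0,0]],"claw":[1,1,1,1,1,1,1,1]}' >/dev/null
python3 -m jog '{"travel":[[0,0,0],[0,0,0],[0,0,0],[0,0,0],[0,0,0],[0,0,0],[0,0,0],[0,0,0]],"rot":[[0,0,0],[0,0,0],[0,0,0],[0,0,0],[0,0,0],[0,0,0],[0,0,0],[0,0,0]],"claw":[1,1,1,1,1,1,1,1]}' >/dev/null
python3 -m jog '{"travel":[[0,0,0],[0,0,0],[0,0,0],[0,0,0],[0,0,0],[0,0,0],[0,0,0],[0,0,0]],"rot":[[0,0,0],[0,0,0],[0,0,0],[0,0,0],[0,0,0],[0,0,0],[0,0,0],[0,0,0]],"claw":[1,1,1,1,1,1,1,1]}' >/dev/null
python3 -m jog '{"travel":[[0,0,0],[0,0,0],[0,0,0],[0,0,0],[0,0,0],[0,0,0],[0,0,0],[0,0,0]],"rot":[[0,0,0],[0,0,0],[0,0,0],[0,0,0],[0,0,0],[0,0,0],[0,0,0],[0,0,0]],"claw":[1,1,1,1,1,1,1,1]}'
python3 - <<'E'
from h import *
p,d=snap('side','side4'); print(pix('side',(.5515,.0965,.138)),pix('side',(.5515,.0965,.038)))
E
python3 s.py .5515 .0965 .127
```

```text
t: 19.55
eef_pos: [0.5522, 0.0964, 0.1269]
tcp_rot: [0.924, -0.383, 0.0, -0.0]
ft_force: [0.2, 0.4, 0.0]
opening: 0.691
grip_force: 30.0
(np.float64(233.47274804327805), np.float64(226.39460404951907)) (np.float64(235.36335970354548), np.float64(266.3602830840334))
t 19.6 p [0.5522 0.0964 0.1269] yaw_y -135.05 z [ 0.  0. -1.] op 0.691 F [-0.8  1.  -0.6] grip 29.999802649836056 q6 2.4232900735247553
tool mm [-0.5  0.4 -0.1]
```

View pics/side4.png

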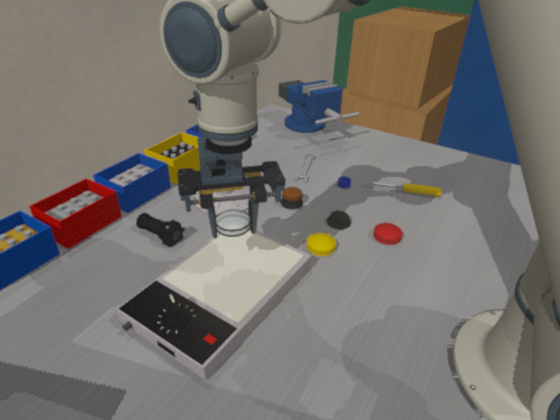

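The lens is held level at (233,224), matching the projected target of (233,226). The knob pointer is turned and everything else is in place.

```bash
python3 -c "
from rig import robot; print(robot.close_job())"
```

```text
the job is handed in; nothing more can be done
None
```

I turned the knob to within about 1° of the green mark and held the clear lens level about 100 mm above the middle of the panel for 4 s; I handed the job in still holding it there, with nothing else seen to have moved.

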